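Close up the loaded autosampler

ROBOT

A 7-joint arm with a two-finger parallel gripper is mounted at the origin on the work surface. World frame = base frame: x ahead of the robot, y to its left, z up, the work surface at z = 0. Lengths are in m, angles in rad, forces in N, time in s.
With the tool pointing down it reaches from about 0.4 to 0.85 m from the base axis. Payload 10.4 kg.
Tool frame: the origin (TCP) lies midway between the tips of the shut fingers; the grasp point (between the pads) lies 19 mm behind it; z points along the fingers, y is the line along which they close (so a half turn about z gives the same grasp; the last joint's range is limited). The gripper opens to 87 mm and grips with 3 to 60 N. Pads are 19 mm wide; open, the fingers measure 117 mm over their backs; the gripper's body (75 mm by 190 mm) begins 51 mm behind the grasp point.
Start: joints at [-1.335, 0.332, -0.065, 1.46, 0.022, 1.35, -0.088], TCP at [0.16, 0.604, 0.223] pointing down, gripper open.
Joint ranges: [-2.6, 2.6], [-0.5, 2.12], [-1.47, 1.34], [0.16, 2.42], [-1.27, 4.41], [0.06, 2.06], [-2.6, 2.6]. Speed limits (rad/s): [2.22, 2.22, 2.79, 2.79, 3.14, 3.14, 3.14].

INTERFACE

Orientations are given as a unit quaternion [x, y, z, w].
In Python, from bench import sensors, eyes, order gives the robot as it stands.
- The arm moves only by the tool arm_command, never from a script. Its argument "steps" is a list of rows, each an object with "rot": the turn, a rotation vector about the world's x, y, z in degrees, a list of three; "slide": the shift along the world's x, y, z in m, a list of three; "grip": the opening, from 0 (shut) to 1 (fully open). A call has exactly 8 rows; each row shifts and turns the commanded pose from where the row before left it; what a row does not reach is not made up. A row lasts 1/8 s, in which the tool goes at most 62.5 mm and 10.7 degrees, less where a joint would pass 70% of its speed; a pose out of reach is approached as far as the arm can. A call with a gripper value outside its range is refused whole. The fingers move at their own pace and stop on an object; "newtons" is the grip in N (left out, the last holds). Time passes only in rows, so rows that do not move let the fingers close, or fill a call up. It gives the time, the measured TCP pose, the force, the opening and the grip force at its end, in the units of the state.
- sensors.read_state(): the state, without advancing time (a new reading comes with each control period).
- eyes.camera(name): name is "side" or "top" or "wrist"; returns a dict with "pixels" (420x560x3 uint8, red, green, blue), "intrinsics" (3x3 intrinsics, pixels), "pose" (4x4, takes a point from camera to world coordinates). Camera axes: x right, y down, z forward; pixel columns grow to the right and rows downward; lengths in m; the calibration is good to about 2 mm. The wrist camera is an equidistant fisheye: a pixel r from the principal point sees the ray r / f radians off the axis. A picture is of the moment at which its call begins. There is no depth.
- order.close_job(): hands the job in; it is judged then, once.
Trained networks look in a picture, given as the dict that the camera call returned (one of the last four; its "shot" number tells which), for a name from the list of things; names that differ only in an ending like _2 or _b are one class to them, and where a whole thing is asked for, a point or a joint stands for the part that bears it (a point fixed in the world has none). Each returns a list of dicts, best first, with "conf" (0 to 1); they miss things now and then, are a little off and sometimes report something else, mostly with a low value. They report only what shows in the picture. A call takes as long as a camera call.
- eyes.look_for(name, picture): "bbox" ([left, top, right, bottom] in pixels, round what is visible of it).
The state is a dict: "time": time; "joint_positions": joint angles; "joint_vel": joint speeds; "joint_torque": joint torques, N m; "ee_pos": TCP position; "eef_rot": TCP orientation; "ft_force": force on the tool from outside, world axes, zero at the start; "torque": the same for the moment, N m; "width": finger opening in m; "grip_force": force on a finger pad.
Only numpy, scipy, OpenCV 4.12 (cv2) and the standard library are available. Lean on these libraries where they do the work, as an engineer would, in place of code of your own. Each camera call takes 0.05 s, during which the arm holds its last target. There are 200 camera calls.

TASK

The two loaded vial trays of the autosampler are still part-way out. With the fingertips push each tray fully home, flush with the instrument's front, and after that push the front door completely shut. Only push: do not pick up or lift the trays, do not close the door on a tray that is still out, and leave the bottles and other things around as they stand.

Things in the scene. Friction and masses are not known exactly. Their poses are not given: they have to be found in the camera images.
- sampler: Autosampler: fixed white instrument 360 wide, 440 deep, 190 mm high. Origin on the bench under the middle of its front face; x axis points level into it (the way trays slide in), y to the left for someone facing its front, z up; front face = plane x 0. Turns only in yaw. Two bays in the front, 153 wide, 80 to 150 mm above the bench, centred at y +83.5 and -83.5 mm. Two bottles sit in a roof tray from x 112 mm back.
- tray_left_face (a point): Centre of the outer side of the left vial tray's grey front plate (146 wide, 60 mm high), 112 mm above the bench; x points into the sampler. Loose tray 148 wide, 240 long, 0.3 to 0.65 kg, sliding between guides with 2.5 mm play a side; pushing takes 1 to 6 N. Fully in, it meets a rear stop and its plate is flush with the front face. At the start 30 to 75 mm out.
- tray_right_face (a point): The same point of the right vial tray, twin of the left one.
- door (a joint): Angle of the sampler's front door, rad: 0 shut, grows as it opens; 1.2 to 1.55 at the start. Stiff hinge: stays where left, about 1 N moves it near the free edge. Panel 18 mm thick, 350 wide, 46 to 188 mm above the bench, on an upright hinge at the right end of the front (sampler's -y). Shut by pushing on its outer side.
- door_hinge (a point): Point on the door's hinge axis, half-way up the panel (117 mm above the bench); in the sampler's frame at x -20, y -182 mm. The panel's outer side lies in a plane 13 mm from the axis, on the side away from the sampler when shut.
- door_edge (a point): Point on the door's outer side at its free edge, half-way up (117 mm above the bench), 358 mm from the hinge axis along the panel. Its axes turn with the door: x normal to the panel, from outer to inner side; y along the panel from hinge to free edge; z up.
- amber_bottle: Amber glass bottle with a blue cap, 72 mm diameter, 145 mm high, on the bench; bystander; origin at the centre of its underside.
- buffer_bottle: Clear glass bottle with a blue cap, 72 mm diameter, 145 mm high, on the bench; bystander; origin at the centre of its underside.
- cap_box: Low white box of spare vials and caps, 100 x 75 mm and 31 mm high, on the bench in front of the sampler (the door, whose lower edge is 46 mm above the bench, swings over it); bystander; origin at the centre of its underside.
- column: Steel chromatography column lying on the bench, 190 mm long along its x axis, 18 mm high; bystander; origin under its middle.
- beaker: Empty glass beaker, 72 mm diameter, 95 mm high, on the bench at the left of the sampler; bystander; origin at the centre of its underside.
- vial_rack: White bench rack of small vials, 60 x 140 mm and 46 mm high over the vials, on the bench; bystander; origin at the centre of its underside.

How it is judged:
On the way, in this order (a step that is already met when the one before it is completed fails the run):
1. both vial trays are fully home (front plates within 4 mm of flush), the door still open (x of each of tray_left_face, tray_right_face in the frame of sampler above -0.004 m and value of joint door above 0.3 rad), for 0.2 s.
2. the door is shut (within 0.03 rad) (value of joint door below 0.03 rad), for 0.2 s.
At the end, for the whole second after the job is handed in: Both trays lie level in their bays with their front plates within 4 mm of flush with the front face, the door is shut within 0.03 rad and at rest, and every bystander is within 30 mm of where it was (x of each of tray_left_face, tray_right_face in the frame of sampler above -0.004 m and not (z of tray_left_face in the frame of sampler above 0.126 m) and not (angle between tray_left_face's own z axis and vertical above 0.15 rad) and not (z of tray_right_face in the frame of sampler above 0.126 m) and not (angle between tray_right_face's own z axis and vertical above 0.15 rad) and value of joint door below 0.03 rad and velocity of joint door between -0.05 and 0.05 rad/s and distance of each of amber_bottle, buffer_bottle, cap_box, column, beaker, vial_rack from where it was at the start of the episode below 0.03 m); the robot touches nothing.
It fails at once if a tray was lifted (more than 14 mm) or tipped (more than 0.15 rad) instead of pushed (z of any of tray_left_face, tray_right_face in the frame of sampler above 0.126 m or angle between any of tray_left_face, tray_right_face's own z axis and vertical above 0.15 rad).
It fails at once if the door was swung shut (below 0.6 rad) on a tray still standing more than 15 mm out (value of joint door below 0.6 rad and x of any of tray_left_face, tray_right_face in the frame of sampler below -0.015 m).
It fails at once if a bystander was pushed more than 30 mm, lifted or knocked over (distance of any of amber_bottle, buffer_bottle, cap_box, column, beaker, vial_rack from where it was at the start of the episode above 0.03 m or angle between any of amber_bottle, buffer_bottle, cap_box, column, beaker, vial_rack's own z axis and vertical above 0.5 rad).
It also fails if it takes over 58 s, if anything falls off the work surface, if the arm or the gripper's body presses on something with over 40 N, if the wrist force passes 120 N, or if a joint passes its speed limit or range.

## Working session

There is one attempt and no reset: what is moved stays moved. The work goes in short steps, Python scripts to look and compute and a tool call to move; the robot and the scene stay as the last step left them, time stands still between calls to the robot, and variables do not carry over. Pictures are saved under pics/ and viewed, at most 10 in all, crops included, and the job is handed in when it is done.

Besides the shell and the picture viewer there is one more tool, called as name(argument=value, ...), one argument or row to a line, values as JSON. arm_command: Moves the arm, as the interface text tells. Its arguments: {"type":"object","properties":{"steps":{"type":"array","items":{"type":"object","properties":{"rot":{"type":"array","items":{"type":"number"}},"slide":{"type":"array","items":{"type":"number"}},"grip":{"type":"number"}}}},"newtons":{"type":"number"}},"required":["steps"]}

```bash
mkdir -p pics; python3 - <<'E'
from bench import sensors, eyes, order
import cv2, numpy as np
s=sensors.read_state(); print({k:np.round(v,3).tolist() for k,v in s.items()})
for n in ["top","side"]:
    p=eyes.camera(n); cv2.imwrite(f"pics/{n}0.png",p["pixels"][:,:,::-1])
    print(n,np.round(p["intrinsics"],1).tolist(),np.round(p["pose"],4).tolist())
    for t in ["sampler","tray_left_face","door","amber_bottle","buffer_bottle","cap_box","column","beaker","vial_rack"]:
        print(t,[(np.round(d["bbox"]).tolist(),round(d["conf"],2)) for d in eyes.look_for(t,p)[:3]])
E
```

```text
{'time': 0.0, 'joint_positions': [-1.335, 0.333, -0.065, 1.461, 0.022, 1.35, -0.088], 'joint_vel': [-0.0, -0.0, 0.001, 0.0, -0.001, 0.001, -0.001], 'joint_torque': [-0.0, -62.325, 0.025, -38.99, -0.061, 0.04, 0.0], 'ee_pos': [0.16, 0.604, 0.222], 'eef_rot': [0.129, 0.992, -0.001, -0.0], 'ft_force': [0.151, -0.482, -0.018], 'torque': [0.005, 0.034, -0.034], 'grip_force': 0.0, 'width': 0.087}
top [[381.2, 0.0, 283.2], [0.0, 381.2, 210.5], [0.0, 0.0, 1.0]] [[0.019, -0.9907, 0.1349, 0.3971], [-0.9995, -0.0222, -0.0225, -0.017], [0.0252, -0.1344, -0.9906, 1.2419], [0.0, 0.0, 0.0, 1.0]]
sampler [([123.0, 17.0, 368.0, 257.0], 0.85)]
tray_left_face [([206.0, 176.0, 256.0, 214.0], 0.85)]
door [([303.0, 143.0, 369.0, 258.0], 0.76)]
amber_bottle [([423.0, 223.0, 459.0, 246.0], 0.79)]
buffer_bottle [([95.0, 203.0, 132.0, 226.0], 0.78)]
cap_box [([249.0, 201.0, 281.0, 239.0], 0.98)]
column [([254.0, 148.0, 304.0, 188.0], 0.65), ([403.0, 246.0, 433.0, 298.0], 0.61)]
beaker [([152.0, 206.0, 177.0, 226.0], 0.71)]
vial_rack [([94.0, 241.0, 146.0, 275.0], 0.91), ([96.0, 202.0, 133.0, 223.0], 0.37)]
side [[421.1, 0.0, 277.1], [0.0, 421.1, 211.6], [0.0, 0.0, 1.0]] [[0.9712, -0.1783, 0.1583, 0.3574], [-0.2382, -0.6954, 0.678, -0.9481], [-0.0108, -0.6961, -0.7179, 1.0552], [0.0, 0.0, 0.0, 1.0]]
sampler [([240.0, 76.0, 419.0, 292.0], 0.89)]
tray_left_face [([252.0, 156.0, 296.0, 200.0], 0.83)]
door [([241.0, 195.0, 337.0, 290.0], 0.97)]
amber_bottle [([238.0, 79.0, 418.0, 292.0], 0.68), ([282.0, 350.0, 311.0, 399.0], 0.6)]
buffer_bottle [([231.0, 108.0, 245.0, 146.0], 0.82), ([241.0, 198.0, 338.0, 291.0], 0.49)]
cap_box [([249.0, 206.0, 280.0, 232.0], 0.56), ([281.0, 350.0, 309.0, 395.0], 0.37)]
column [([215.0, 346.0, 274.0, 395.0], 0.63)]
beaker [([235.0, 137.0, 257.0, 167.0], 0.93), ([280.0, 352.0, 313.0, 398.0], 0.4)]
vial_rack [([194.0, 132.0, 224.0, 160.0], 0.78)]
```

```bash
python3 - <<'E'
import cv2
a=cv2.imread("pics/top0.png")[10:310,80:480]; cv2.imwrite("pics/top0c.png",cv2.resize(a,None,fx=2,fy=2,interpolation=cv2.INTER_CUBIC))
a=cv2.imread("pics/side0.png")[60:310,180:440]; cv2.imwrite("pics/side0c.png",cv2.resize(a,None,fx=2.4,fy=2.4,interpolation=cv2.INTER_CUBIC))
E
```

```text
(no output)
```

View pics/top0c.png

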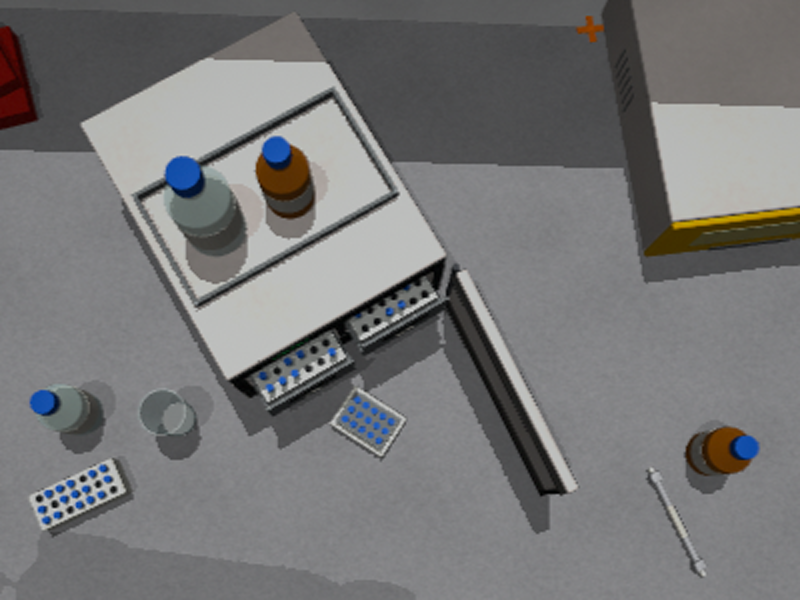

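View pics/side0c.png

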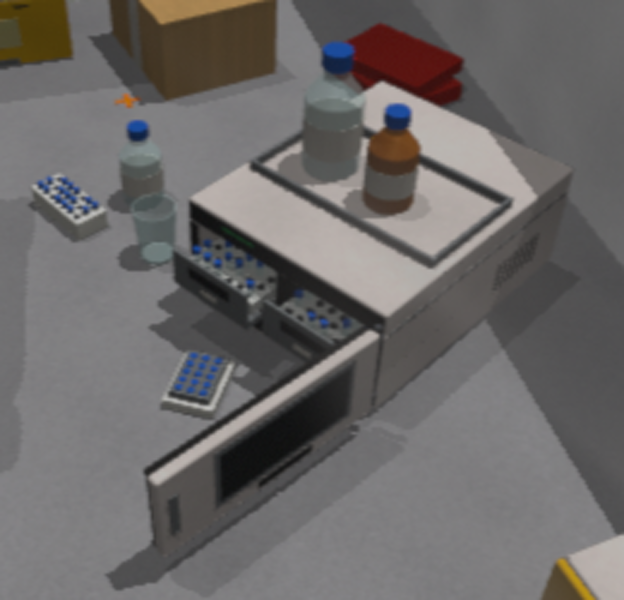

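Top crop (2x, offset 80,10): the sampler is turned about 30°. Its roof corners are at (82,124), (297,12), (445,258) and (234,381). Both tray plates stick out: left (268,408)-(350,362), right (364,348)-(440,303). The door is open to about 90° along (462,272)-(577,488), and the side crop agrees. Next I fit poses to these points.

```bash
cat > h.py <<'E'
import numpy as np, cv2
K={'t':np.array([[381.2,0,283.2],[0,381.2,210.5],[0,0,1]]),'s':np.array([[421.1,0,277.1],[0,421.1,211.6],[0,0,1]])}
P={'t':np.array([[0.019,-0.9907,0.1349,0.3971],[-0.9995,-0.0222,-0.0225,-0.017],[0.0252,-0.1344,-0.9906,1.2419],[0,0,0,1]]),
's':np.array([[0.9712,-0.1783,0.1583,0.3574],[-0.2382,-0.6954,0.678,-0.9481],[-0.0108,-0.6961,-0.7179,1.0552],[0,0,0,1]])}
def proj(c,X):
    q=P[c][:3,:3].T@(np.asarray(X)-P[c][:3,3]); q=K[c]@q; return q[:2]/q[2]
def back(c,uv,z):
    d=P[c][:3,:3]@np.linalg.inv(K[c])@[*uv,1]; o=P[c][:3,3]; return o+d*(z-o[2])/d[2]
def crop(c,u,v): return (u/2+80,v/2+10) if c=='t' else (u/2.4+180,v/2.4+60)
E
python3 - <<'E'
from h import *
from scipy.optimize import least_squares
obs=[('t',(82,124),(.44,.18)),('t',(297,12),(.44,-.18)),('t',(445,258),(0,-.18)),('t',(234,381),(0,.18)),
('s',(190,203),(0,.18)),('s',(387,320),(0,-.18)),('s',(572,173),(.44,-.18)),('s',(375,83),(.44,.18))]
W=lambda p,x,y:np.array([p[0]+np.cos(p[2])*x-np.sin(p[2])*y,p[1]+np.sin(p[2])*x+np.cos(p[2])*y])
f=lambda p:np.concatenate([proj(c,[*W(p,*l),.19])-crop(c,*uv) for c,uv,l in obs])
for sub in (obs,obs[:4],obs[4:]):
    full=obs; obs=sub
    r=least_squares(f,[.6,.1,.5],loss='soft_l1'); print(np.round(r.x,4),np.degrees(r.x[2]),np.round(f(r.x),1)); obs=full
r=least_squares(f,[.6,.1,.5],loss='soft_l1');p=r.x
R=np.array([[np.cos(p[2]),-np.sin(p[2])],[np.sin(p[2]),np.cos(p[2])]])
S=lambda c,uv,z:np.round(R.T@(back(c,crop(c,*uv),z)[:2]-p[:2]),3)
for n,c,uv,z in [('L1','t',(268,408),.142),('L2','t',(350,362),.142),('R1','t',(364,348),.142),('R2','t',(440,303),.142),('sL1','s',(176,252),.142),('sL2','s',(250,308),.142),('sR1','s',(264,308),.142),
 ('dh','t',(462,272),.188),('de','t',(577,488),.188),('sde','s',(150,474),.188),('sdeout','s',(155,483),.188)]: print(n,S(c,uv,z),np.round(back(c,crop(c,*uv),z),3))
for n,b,z in [('cap',(265,220),.02),('amb',(441,235),.07),('bea',(164,218),.05),('buf',(120,214),.05)]:
  w=back('t',b,z); print(n,np.round(w,3),np.round(R.T@(w[:2]-p[:2]),3))
for a in (1.2,1.3,1.4,1.5):
  # door outer edge top
  h=np.array([-.02,-.182]); d=np.array([-np.sin(a),np.cos(a)]); n=np.array([-np.cos(a),-np.sin(a)])
  e=h+.358*d+.013*n; X=[*(p[:2]+R@e),.188]; print(a,e.round(3),np.round(X,3),(proj('t',X)-[80,10])*2,(proj('s',X)-[180,60])*2.4)
E
```

```text
[0.6555 0.0486 0.5643] 32.32979687078502 [ 0.2  1.2  0.5 -0.6  4.  -1.1 -0.6  1.3 -2.2 -1.4 -0.1 -0.3  0.5 -2.
  1.3 -1. ]
[0.6551 0.0528 0.5559] 31.85318737067084 [-0.4  0.2  0.5 -0.6  2.8 -0.6 -2.4  1. ]
[0.6536 0.0428 0.57  ] 32.659995299373115 [-2.6 -0.2  0.2  0.9  0.3 -1.4  0.6 -0.3]
L1 [-0.046  0.159] [0.532 0.158 0.142]
L2 [-0.048  0.022] [0.603 0.042 0.142]
R1 [-0.041 -0.006] [0.624 0.022 0.142]
R2 [-0.04  -0.137] [ 0.695 -0.089  0.142]
sL1 [-0.05   0.149] [0.533 0.148 0.142]
sL2 [-0.064 -0.006] [0.605 0.009 0.142]
sR1 [-0.051 -0.02 ] [0.623 0.005 0.142]
dh [-0.027 -0.179] [ 0.729 -0.117  0.188]
de [-0.37  -0.153] [ 0.425 -0.279  0.188]
sde [-0.367 -0.143] [ 0.422 -0.268  0.188]
sdeout [-0.371 -0.156] [ 0.425 -0.281  0.188]
cap [0.531 0.013 0.02 ] [-0.124  0.037]
amb [ 0.491 -0.536  0.07 ] [-0.452 -0.406]
bea [0.527 0.328 0.05 ] [0.041 0.304]
buf [0.537 0.465 0.05 ] [0.122 0.415]
1.2 [-0.358 -0.064] [ 0.387 -0.197  0.188] [518.27684617 514.31719944] [107.96603602 431.75454551]
1.3 [-0.368 -0.099] [ 0.397 -0.232  0.188] [543.19400511 507.5240789 ] [121.66580998 453.18637653]
1.4 [-0.375 -0.134] [ 0.41  -0.265  0.188] [567.15154453 498.26574126] [138.81215531 474.03487202]
1.5 [-0.378 -0.17 ] [ 0.427 -0.297  0.188] [589.88945431 486.6630883 ] [159.35696848 493.97005045]
```

arm_command(
  steps=[
    {"rot":[0,0,-8.3],"slide":[0.0223,-0.0339,0],"grip":0},
    {"rot":[0,0,-8.3],"slide":[0.0223,-0.0339,0],"grip":0},
    {"rot":[0,0,-8.3],"slide":[0.0223,-0.0339,0],"grip":0},
    {"rot":[0,0,-8.3],"slide":[0.0223,-0.0339,0],"grip":0},
    {"rot":[0,0,-8.3],"slide":[0.0223,-0.0339,0],"grip":0},
    {"rot":[0,0,-8.3],"slide":[0.0223,-0.0339,0],"grip":0},
    {"rot":[0,0,-8.3],"slide":[0.0223,-0.0339,0],"grip":0},
    {"rot":[0,0,-8.3],"slide":[0.0223,-0.0339,0],"grip":0},
  ],
)

```text
time: 2.0
ee_pos: [0.339, 0.3319, 0.2228]
eef_rot: [0.653, 0.758, 0.0, -0.0]
ft_force: [1.3, 0.1, 0.2]
width: 0.0153
grip_force: 0.0
```

arm_command(
  steps=[
    {"rot":[0,0,-8.3],"slide":[0.0223,-0.0339,0],"grip":0},
    {"rot":[0,0,-8.3],"slide":[0.0223,-0.0339,0],"grip":0},
    {"rot":[0,0,-8.3],"slide":[0.0223,-0.0339,0],"grip":0},
    {"rot":[0,0,-8.3],"slide":[0.0223,-0.0339,0],"grip":0},
    {"rot":[0,0,-8.3],"slide":[0.0223,-0.0339,0],"grip":0},
    {"rot":[0,0,-8.3],"slide":[0.0223,-0.0339,0],"grip":0},
    {"rot":[0,0,-8.3],"slide":[0.0223,-0.0339,0],"grip":0},
    {"rot":[0,0,-8.3],"slide":[0.0223,-0.0339,0],"grip":0},
  ],
)

```text
time: 3.0
ee_pos: [0.5174, 0.0607, 0.2228]
eef_rot: [0.961, 0.277, 0.0, -0.0]
ft_force: [0.7, 0.5, -0.3]
width: 0.0001
grip_force: 0.0
```

arm_command(
  steps=[
    {"rot":[4,-6.4,0],"slide":[0,0,-0.026],"grip":0},
    {"rot":[4,-6.4,0],"slide":[0,0,-0.026],"grip":0},
    {"rot":[4,-6.4,0],"slide":[0,0,-0.026],"grip":0},
    {"rot":[4,-6.4,0],"slide":[0,0,-0.027],"grip":0},
    {"rot":[0,0,0],"slide":[0.0085,0.0053,0],"grip":0},
    {"rot":[0,0,0],"slide":[0.0085,0.0053,0],"grip":0},
    {"rot":[0,0,0],"slide":[0.0085,0.0053,0],"grip":0},
    {"rot":[0,0,0],"slide":[0,0,0],"grip":0},
  ],
)

```text
time: 4.0
ee_pos: [0.5437, 0.0786, 0.1184]
eef_rot: [0.927, 0.27, 0.251, -0.07]
ft_force: [-0.3, -0.4, -0.0]
width: 0.0004
grip_force: 0.0
```

```bash
python3 - <<'E'
from bench import sensors, eyes
import cv2, numpy as np
a=[]
for n in ["top","side"]:
    p=eyes.camera(n)["pixels"][:,:,::-1]
    c=p[110:290,180:380] if n=="top" else p[90:270,200:400]
    a.append(cv2.resize(c,None,fx=2,fy=2,interpolation=cv2.INTER_CUBIC))
cv2.imwrite("pics/b1.png",np.hstack(a))
E
```

```text
(no output)
```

View pics/b1.png

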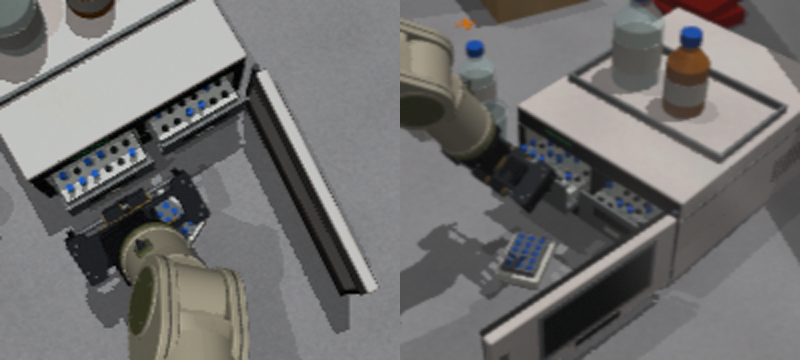

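The left crop shows the shut fingers square in front of the left tray plate, clear of the door and box. I push in.

arm_command(
  steps=[
    {"rot":[0,0,0],"slide":[0.0064,0.004,0],"grip":0},
    {"rot":[0,0,0],"slide":[0.0064,0.004,0],"grip":0},
    {"rot":[0,0,0],"slide":[0.0064,0.004,0],"grip":0},
    {"rot":[0,0,0],"slide":[0.0064,0.004,0],"grip":0},
    {"rot":[0,0,0],"slide":[0.0064,0.004,0],"grip":0},
    {"rot":[0,0,0],"slide":[0.0064,0.004,0],"grip":0},
    {"rot":[0,0,0],"slide":[0.0064,0.004,0],"grip":0},
    {"rot":[0,0,0],"slide":[0,0,0],"grip":0},
  ],
)

```text
time: 5.1
ee_pos: [0.5874, 0.1059, 0.1174]
eef_rot: [0.927, 0.269, 0.25, -0.071]
ft_force: [-0.1, -0.3, -0.8]
width: 0.0006
grip_force: 0.0
```

arm_command(
  steps=[
    {"rot":[0,0,0],"slide":[0.0017,0.00106,0],"grip":0},
    {"rot":[0,0,0],"slide":[0.0017,0.00106,0],"grip":0},
    {"rot":[0,0,0],"slide":[0.0017,0.00106,0],"grip":0},
    {"rot":[0,0,0],"slide":[0.0017,0.00106,0],"grip":0},
    {"rot":[0,0,0],"slide":[0.0017,0.00106,0],"grip":0},
    {"rot":[0,0,0],"slide":[0.0017,0.00106,0],"grip":0},
    {"rot":[0,0,0],"slide":[0.0017,0.00106,0],"grip":0},
    {"rot":[0,0,0],"slide":[0.0017,0.00106,0],"grip":0},
  ],
)

```text
time: 6.1
ee_pos: [0.6007, 0.1143, 0.1175]
eef_rot: [0.927, 0.269, 0.25, -0.071]
ft_force: [-2.4, -1.8, -0.5]
width: 0.0008
grip_force: 1.6
```

arm_command(
  steps=[
    {"rot":[0,0,0],"slide":[0.00085,0.00053,0],"grip":0},
    {"rot":[0,0,0],"slide":[0.00085,0.00053,0],"grip":0},
    {"rot":[0,0,0],"slide":[0.00085,0.00053,0],"grip":0},
    {"rot":[0,0,0],"slide":[0.00085,0.00053,0],"grip":0},
    {"rot":[0,0,0],"slide":[0.00085,0.00053,0],"grip":0},
    {"rot":[0,0,0],"slide":[0.00085,0.00053,0],"grip":0},
    {"rot":[0,0,0],"slide":[0.00085,0.00053,0],"grip":0},
    {"rot":[0,0,0],"slide":[0,0,0],"grip":0},
  ],
)

```text
time: 7.1
ee_pos: [0.6067, 0.118, 0.1176]
eef_rot: [0.927, 0.269, 0.251, -0.071]
ft_force: [-2.2, -0.3, -2.0]
width: 0.0005
grip_force: 1.1
```

arm_command(
  steps=[
    {"rot":[0,0,0],"slide":[0.00085,0.00053,0],"grip":0},
    {"rot":[0,0,0],"slide":[0.00085,0.00053,0],"grip":0},
    {"rot":[0,0,0],"slide":[0.00085,0.00053,0],"grip":0},
    {"rot":[0,0,0],"slide":[0.00085,0.00053,0],"grip":0},
    {"rot":[0,0,0],"slide":[0.00085,0.00053,0],"grip":0},
    {"rot":[0,0,0],"slide":[0.00085,0.00053,0],"grip":0},
    {"rot":[0,0,0],"slide":[0.00085,0.00053,0],"grip":0},
    {"rot":[0,0,0],"slide":[0,0,0],"grip":0},
  ],
)

```text
time: 8.1
ee_pos: [0.6098, 0.1198, 0.1167]
eef_rot: [0.928, 0.269, 0.248, -0.072]
ft_force: [-38.8, -15.9, 28.7]
width: 0.0005
grip_force: 20.7
```

```bash
python3 - <<'E'
from bench import sensors, eyes
import cv2, numpy as np
a=[]
for n in ["top","side"]:
    p=eyes.camera(n)["pixels"][:,:,::-1]
    c=p[140:240,190:310] if n=="top" else p[120:220,230:350]
    a.append(cv2.resize(c,None,fx=3.3,fy=3.3,interpolation=cv2.INTER_CUBIC))
cv2.imwrite("pics/b2.png",np.hstack(a))
E
```

```text
(no output)
```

View pics/b2.png

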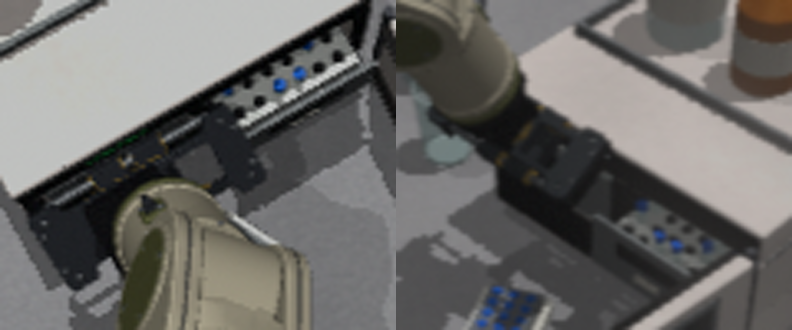

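The left tray plate now sits at the face and the push force has jumped to about 40 N, so the tray is on its stop. I retreat and move across to the right tray.

arm_command(
  steps=[
    {"rot":[0,0,0],"slide":[-0.0212,-0.0132,0],"grip":0},
    {"rot":[0,0,0],"slide":[-0.0212,-0.0132,0],"grip":0},
    {"rot":[0,0,0],"slide":[-0.0212,-0.0132,0],"grip":0},
    {"rot":[0,0,0],"slide":[-0.0212,-0.0132,0],"grip":0},
    {"rot":[0,0,0],"slide":[0.0254,-0.0406,0],"grip":0},
    {"rot":[0,0,0],"slide":[0.0254,-0.0406,0],"grip":0},
    {"rot":[0,0,0],"slide":[0.0254,-0.0406,0],"grip":0},
    {"rot":[0,0,0],"slide":[0,0,0],"grip":0},
  ],
)

```text
time: 9.2
ee_pos: [0.6057, -0.0567, 0.1173]
eef_rot: [0.928, 0.268, 0.25, -0.068]
ft_force: [0.2, -0.3, -0.3]
width: 0.0003
grip_force: 0.0
```

```bash
python3 - <<'E'
from bench import sensors, eyes
import cv2, numpy as np
a=[]
for n in ["top","side"]:
    p=eyes.camera(n)["pixels"][:,:,::-1]
    c=p[140:260,190:310] if n=="top" else p[120:240,230:350]
    a.append(cv2.resize(c,None,fx=3.3,fy=3.3,interpolation=cv2.INTER_CUBIC))
cv2.imwrite("pics/b3.png",np.hstack(a))
E
```

```text
(no output)
```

View pics/b3.png

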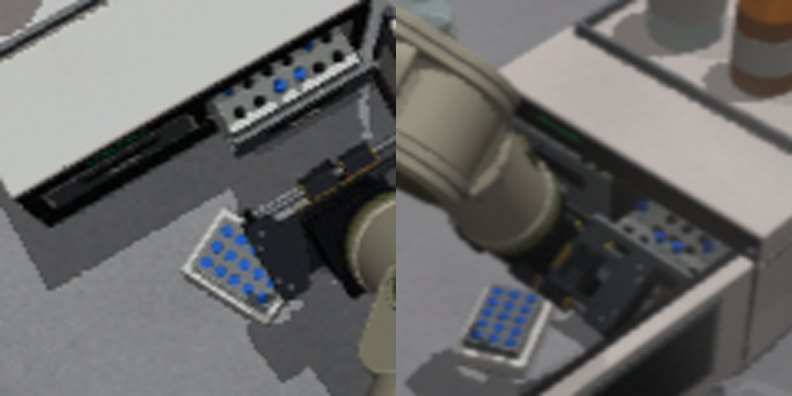

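The left plate now sits inside its bay. The gripper is in front of the right tray, with the body just clear of the door. I push the right tray.

arm_command(
  steps=[
    {"rot":[0,0,0],"slide":[0.0085,0.0053,0],"grip":0},
    {"rot":[0,0,0],"slide":[0.0085,0.0053,0],"grip":0},
    {"rot":[0,0,0],"slide":[0.0085,0.0053,0],"grip":0},
    {"rot":[0,0,0],"slide":[0.0085,0.0053,0],"grip":0},
    {"rot":[0,0,0],"slide":[0.0085,0.0053,0],"grip":0},
    {"rot":[0,0,0],"slide":[0.0085,0.0053,0],"grip":0},
    {"rot":[0,0,0],"slide":[0.0085,0.0053,0],"grip":0},
    {"rot":[0,0,0],"slide":[0.0085,0.0053,0],"grip":0},
  ],
)

```text
time: 10.3
ee_pos: [0.6724, -0.0105, 0.1174]
eef_rot: [0.927, 0.269, 0.25, -0.071]
ft_force: [-4.1, -2.1, 2.4]
width: 0.0006
grip_force: 2.1
```

arm_command(
  steps=[
    {"rot":[0,0,0],"slide":[0.0017,0.00106,0],"grip":0},
    {"rot":[0,0,0],"slide":[0.0017,0.00106,0],"grip":0},
    {"rot":[0,0,0],"slide":[0.0017,0.00106,0],"grip":0},
    {"rot":[0,0,0],"slide":[0.0017,0.00106,0],"grip":0},
    {"rot":[0,0,0],"slide":[0.00085,0.00053,0],"grip":0},
    {"rot":[0,0,0],"slide":[0.00085,0.00053,0],"grip":0},
    {"rot":[0,0,0],"slide":[0.00085,0.00053,0],"grip":0},
    {"rot":[0,0,0],"slide":[0,0,0],"grip":0},
  ],
)

```text
time: 11.3
ee_pos: [0.6814, -0.0047, 0.1176]
eef_rot: [0.927, 0.269, 0.251, -0.071]
ft_force: [-2.5, -0.2, 0.6]
width: 0.0004
grip_force: 1.3
```

arm_command(
  steps=[
    {"rot":[0,0,0],"slide":[0.00085,0.00053,0],"grip":0},
    {"rot":[0,0,0],"slide":[0.00085,0.00053,0],"grip":0},
    {"rot":[0,0,0],"slide":[0.00085,0.00053,0],"grip":0},
    {"rot":[0,0,0],"slide":[0.00085,0.00053,0],"grip":0},
    {"rot":[0,0,0],"slide":[0.00085,0.00053,0],"grip":0},
    {"rot":[0,0,0],"slide":[0,0,0],"grip":0},
    {"rot":[0,0,0],"slide":[0,0,0],"grip":0},
    {"rot":[0,0,0],"slide":[0,0,0],"grip":0},
  ],
)

```text
time: 12.3
ee_pos: [0.6849, -0.0028, 0.1174]
eef_rot: [0.927, 0.269, 0.25, -0.071]
ft_force: [-9.1, -3.5, 3.8]
width: 0.0003
grip_force: 4.8
```

arm_command(
  steps=[
    {"rot":[0,0,0],"slide":[0.00085,0.00053,0],"grip":0},
    {"rot":[0,0,0],"slide":[0.00085,0.00053,0],"grip":0},
    {"rot":[0,0,0],"slide":[0,0,0],"grip":0},
    {"rot":[0,0,0],"slide":[0,0,0],"grip":0},
    {"rot":[0,0,0],"slide":[0,0,0],"grip":0},
    {"rot":[0,0,0],"slide":[0,0,0],"grip":0},
    {"rot":[0,0,0],"slide":[0,0,0],"grip":0},
    {"rot":[0,0,0],"slide":[0,0,0],"grip":0},
  ],
)

```text
time: 13.3
ee_pos: [0.6859, -0.0032, 0.1172]
eef_rot: [0.928, 0.268, 0.25, -0.071]
ft_force: [-17.6, -6.5, 10.3]
width: 0.0005
grip_force: 9.3
```

Right tray is on its stop as well, at the same depth as the left. Retreat, then lift and untilt.

arm_command(
  steps=[
    {"rot":[0,0,0],"slide":[-0.0212,-0.0132,0],"grip":0},
    {"rot":[0,0,0],"slide":[-0.0212,-0.0132,0],"grip":0},
    {"rot":[0,0,0],"slide":[-0.0212,-0.0132,0],"grip":0},
    {"rot":[0,0,0],"slide":[-0.0212,-0.0132,0.01],"grip":0},
    {"rot":[-4,6.4,0],"slide":[0,0,0.04],"grip":0},
    {"rot":[-4,6.4,0],"slide":[0,0,0.04],"grip":0},
    {"rot":[-4,6.4,0],"slide":[0,0,0.04],"grip":0},
    {"rot":[-4,6.4,0],"slide":[0,0,0.04],"grip":0},
  ],
)

```text
time: 14.3
ee_pos: [0.603, -0.0527, 0.2899]
eef_rot: [0.96, 0.279, -0.001, 0.001]
ft_force: [-0.0, -1.0, 0.0]
width: 0.0006
grip_force: 0.0
```

arm_command(
  steps=[
    {"rot":[0,0,0],"slide":[-0.0187,-0.0419,0],"grip":0},
    {"rot":[0,0,0],"slide":[-0.0187,-0.0419,0],"grip":0},
    {"rot":[0,0,0],"slide":[-0.0187,-0.0419,0],"grip":0},
    {"rot":[0,0,0],"slide":[-0.0187,-0.0419,0],"grip":0},
    {"rot":[0,0,0],"slide":[-0.0187,-0.0419,0],"grip":0},
    {"rot":[0,0,0],"slide":[-0.0187,-0.0419,0],"grip":0},
    {"rot":[0,0,0],"slide":[0,0,0],"grip":0},
    {"rot":[0,0,0],"slide":[0,0,0],"grip":0},
  ],
)

```text
time: 15.3
ee_pos: [0.4911, -0.3045, 0.2876]
eef_rot: [0.96, 0.279, 0.001, -0.0]
ft_force: [-0.5, 0.0, 0.3]
width: 0.0004
grip_force: 0.0
```

```bash
python3 - <<'E'
from bench import sensors, eyes
import cv2, numpy as np
a=[]
for n in ["top","side"]:
    p=eyes.camera(n)["pixels"][:,:,::-1]
    c=p[120:280,180:380] if n=="top" else p[120:300,200:400][:160]
    a.append(cv2.resize(c,None,fx=2,fy=2,interpolation=cv2.INTER_CUBIC))
    if n=="top": a0=cv2.resize(p[140:240,190:310],None,fx=3.3,fy=3.3,interpolation=cv2.INTER_CUBIC)
cv2.imwrite("pics/b4.png",np.hstack(a))
E
```

```text
(no output)
```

View pics/b4.png

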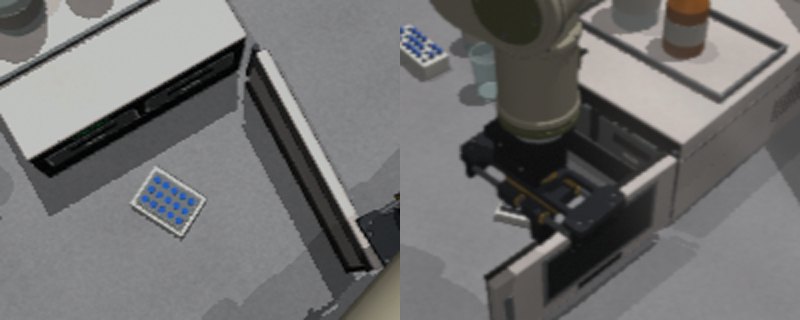

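Both trays appear to be in. Before shutting the door I check flushness with a zoom and predicted edge lines.

```bash
python3 - <<'E'
from bench import eyes
from h import *
p=eyes.camera("top")["pixels"][:,:,::-1]
x0,y0,w,h=190,130,125,85; s=6.3
im=cv2.resize(p[y0:y0+h,x0:x0+w],None,fx=s,fy=s,interpolation=cv2.INTER_CUBIC)
t=np.radians(32.1);R=np.array([[np.cos(t),-np.sin(t)],[np.sin(t),np.cos(t)]])
def px(X,Y,z):
    q=proj('t',[*(np.array([.655,.0495])+R@[X,Y]),z]); return tuple(int(round(v)) for v in ((q-[x0,y0]+.5)*s))
for yc in (.0835,-.0835):
    for X,col in ((0,(0,255,0)),(-.008,(0,0,255))):
        for z in (.142,):
            for a in (-.073,.053): cv2.line(im,px(X,yc+a,z),px(X,yc+a+.02,z),col,1)
for z in (.19,.08): cv2.line(im,px(0,.19,z),px(0,.15,z),(255,255,0),1); cv2.line(im,px(0,-.17,z),px(0,-.18,z),(255,255,0),1)
cv2.imwrite("pics/b5.png",im)
E
```

```text
(no output)
```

View pics/b5.png

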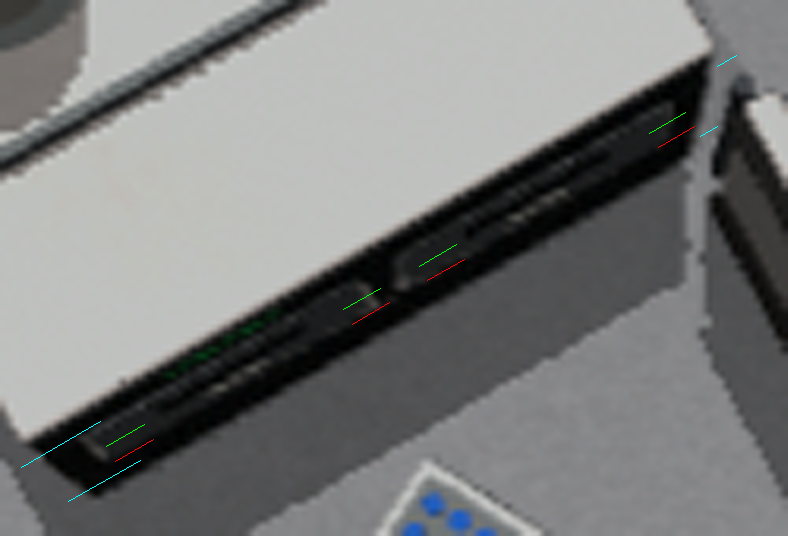

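The overlay shows the modelled front about 8 mm too far out, since the roof edge is off by the same amount. Relative to the real front, both plates are equally flush. Now I plan the door arc.

```bash
python3 - <<'E'
import numpy as np
t=np.radians(32.1);R=np.array([[np.cos(t),-np.sin(t)],[np.sin(t),np.cos(t)]])
h=np.array([-.02,-.182]); prev=np.array([.4911,-.3045])
A=[1.44,1.36,1.27,1.18,1.09,1.0,.91,.82,.73,.64,.55,.46,.37,.28,.19,.1,.05]
for a in A:
    d=np.array([-np.sin(a),np.cos(a)]); n=np.array([-np.cos(a),-np.sin(a)])
    w=np.array([.662,.053])+R@(h+.30*d+.028*n); print(a,w.round(4),(w-prev).round(4)); prev=w
E
```

```text
1.44 [ 0.4807 -0.2622] [-0.0104  0.0423]
1.36 [ 0.4695 -0.2408] [-0.0112  0.0213]
1.27 [ 0.459  -0.2158] [-0.0105  0.025 ]
1.18 [ 0.4508 -0.19  ] [-0.0082  0.0258]
1.09 [ 0.4449 -0.1635] [-0.0059  0.0265]
1.0 [ 0.4415 -0.1366] [-0.0034  0.0269]
0.91 [ 0.4405 -0.1095] [-0.001   0.0271]
0.82 [ 0.4419 -0.0825] [0.0014 0.0271]
0.73 [ 0.4457 -0.0556] [0.0038 0.0268]
0.64 [ 0.452  -0.0293] [0.0062 0.0264]
0.55 [ 0.4606 -0.0036] [0.0086 0.0257]
0.46 [0.4715 0.0213] [0.0109 0.0248]
0.37 [0.4845 0.045 ] [0.0131 0.0238]
0.28 [0.4996 0.0675] [0.0151 0.0225]
0.19 [0.5167 0.0886] [0.0171 0.021 ]
0.1 [0.5357 0.108 ] [0.0189 0.0194]
0.05 [0.5469 0.118 ] [0.0112 0.01  ]
```

arm_command(
  steps=[
    {"rot":[0,0,0],"slide":[0,0,-0.031],"grip":0},
    {"rot":[0,0,0],"slide":[0,0,-0.031],"grip":0},
    {"rot":[0,0,0],"slide":[0,0,-0.031],"grip":0},
    {"rot":[0,0,0],"slide":[0,0,-0.031],"grip":0},
    {"rot":[0,0,0],"slide":[0,0,-0.031],"grip":0},
    {"rot":[0,0,0],"slide":[0,0,0],"grip":0},
    {"rot":[0,0,0],"slide":[0,0,0],"grip":0},
    {"rot":[0,0,0],"slide":[0,0,0],"grip":0},
  ],
)

```text
time: 16.45
ee_pos: [0.491, -0.3055, 0.1338]
eef_rot: [0.96, 0.279, 0.001, 0.001]
ft_force: [-0.0, -0.5, 0.1]
width: 0.0004
grip_force: 0.0
```

arm_command(
  steps=[
    {"rot":[0,0,0],"slide":[-0.005,0.021,0],"grip":0},
    {"rot":[0,0,0],"slide":[-0.005,0.022,0],"grip":0},
    {"rot":[0,0,0],"slide":[-0.011,0.0215,0],"grip":0},
    {"rot":[0,0,0],"slide":[-0.0105,0.025,0],"grip":0},
    {"rot":[0,0,0],"slide":[-0.0082,0.0258,0],"grip":0},
    {"rot":[0,0,0],"slide":[-0.006,0.0265,0],"grip":0},
    {"rot":[0,0,0],"slide":[-0.0035,0.027,0],"grip":0},
    {"rot":[0,0,0],"slide":[-0.001,0.027,0],"grip":0},
  ],
)

```text
time: 17.45
ee_pos: [0.4405, -0.1089, 0.1331]
eef_rot: [0.96, 0.278, 0.001, -0.0]
ft_force: [1.6, -0.2, 0.3]
width: 0.0003
grip_force: 0.4
```

arm_command(
  steps=[
    {"rot":[0,0,0],"slide":[0.0014,0.027,0],"grip":0},
    {"rot":[0,0,0],"slide":[0.0038,0.0268,0],"grip":0},
    {"rot":[0,0,0],"slide":[0.0062,0.0264,0],"grip":0},
    {"rot":[0,0,0],"slide":[0.0086,0.0257,0],"grip":0},
    {"rot":[0,0,0],"slide":[0.011,0.0248,0],"grip":0},
    {"rot":[0,0,0],"slide":[0.013,0.0238,0],"grip":0},
    {"rot":[0,0,0],"slide":[0.0075,0.0112,0],"grip":0},
    {"rot":[0,0,0],"slide":[0,0,0],"grip":0},
  ],
)

```text
time: 18.45
ee_pos: [0.4919, 0.0564, 0.1325]
eef_rot: [0.96, 0.279, 0.0, 0.001]
ft_force: [-0.1, -0.5, -0.3]
width: 0.0007
grip_force: 0.0
```

arm_command(
  steps=[
    {"rot":[0,0,0],"slide":[0.008,0.011,0],"grip":0},
    {"rot":[0,0,0],"slide":[0.0085,0.0105,0],"grip":0},
    {"rot":[0,0,0],"slide":[0.0085,0.0105,0],"grip":0},
    {"rot":[0,0,0],"slide":[0.0095,0.0097,0],"grip":0},
    {"rot":[0,0,0],"slide":[0.0095,0.0097,0],"grip":0},
    {"rot":[0,0,0],"slide":[0.005,0.004,0],"grip":0},
    {"rot":[0,0,0],"slide":[0.004,0.0025,0],"grip":0},
    {"rot":[0,0,0],"slide":[0,0,0],"grip":0},
  ],
)

```text
time: 19.45
ee_pos: [0.5448, 0.1141, 0.1325]
eef_rot: [0.96, 0.279, 0.0, 0.0]
ft_force: [-0.1, -0.3, -0.1]
width: 0.0009
grip_force: 0.0
```

arm_command(
  steps=[
    {"rot":[0,0,0],"slide":[0.0025,0.0016,0],"grip":0},
    {"rot":[0,0,0],"slide":[0.0025,0.0016,0],"grip":0},
    {"rot":[0,0,0],"slide":[0.0025,0.0016,0],"grip":0},
    {"rot":[0,0,0],"slide":[0.0025,0.0016,0],"grip":0},
    {"rot":[0,0,0],"slide":[0.0025,0.0016,0],"grip":0},
    {"rot":[0,0,0],"slide":[0.0025,0.0016,0],"grip":0},
    {"rot":[0,0,0],"slide":[0.0017,0.001,0],"grip":0},
    {"rot":[0,0,0],"slide":[0,0,0],"grip":0},
  ],
)

```text
time: 20.45
ee_pos: [0.5615, 0.1248, 0.1325]
eef_rot: [0.96, 0.279, 0.0, 0.0]
ft_force: [-0.3, 0.1, 0.2]
width: 0.0004
grip_force: 0.0
```

arm_command(
  steps=[
    {"rot":[0,0,0],"slide":[0.00085,0.00053,0],"grip":0},
    {"rot":[0,0,0],"slide":[0.00085,0.00053,0],"grip":0},
    {"rot":[0,0,0],"slide":[0.00085,0.00053,0],"grip":0},
    {"rot":[0,0,0],"slide":[0.00085,0.00053,0],"grip":0},
    {"rot":[0,0,0],"slide":[0.00085,0.00053,0],"grip":0},
    {"rot":[0,0,0],"slide":[0.00085,0.00053,0],"grip":0},
    {"rot":[0,0,0],"slide":[0.00085,0.00053,0],"grip":0},
    {"rot":[0,0,0],"slide":[0,0,0],"grip":0},
  ],
)

```text
time: 21.45
ee_pos: [0.5633, 0.1261, 0.1324]
eef_rot: [0.961, 0.278, -0.005, -0.001]
ft_force: [-28.3, -7.6, 22.1]
width: 0.0003
grip_force: 14.4
```

The door is on its stop. Retreat straight back, then lift and check.

arm_command(
  steps=[
    {"rot":[0,0,0],"slide":[-0.017,-0.0106,0],"grip":0},
    {"rot":[0,0,0],"slide":[-0.034,-0.0212,0],"grip":0},
    {"rot":[0,0,0],"slide":[-0.034,-0.0212,0],"grip":0},
    {"rot":[0,0,0],"slide":[0,0,0.05],"grip":0},
    {"rot":[0,0,0],"slide":[0,0,0.05],"grip":0},
    {"rot":[0,0,0],"slide":[-0.01,-0.06,0.01],"grip":0},
    {"rot":[0,0,0],"slide":[-0.01,-0.06,0],"grip":0},
    {"rot":[0,0,0],"slide":[-0.01,-0.06,0],"grip":0},
  ],
)

```text
time: 22.45
ee_pos: [0.452, -0.1063, 0.2427]
eef_rot: [0.96, 0.279, 0.001, -0.001]
ft_force: [0.3, -0.6, 0.2]
width: 0.0008
grip_force: 0.0
```

```bash
python3 - <<'E'
from bench import sensors, eyes
import cv2, numpy as np
print(sensors.read_state()["ft_force"])
p=eyes.camera("top")["pixels"][:,:,::-1]; s=eyes.camera("side")["pixels"][:,:,::-1]
a=cv2.resize(p[110:310,80:480],(800,400),interpolation=cv2.INTER_CUBIC)
b=cv2.resize(p[130:215,190:315],None,fx=3.2,fy=2.35,interpolation=cv2.INTER_CUBIC)[:200,:400]
c=cv2.resize(s[80:280,180:420],(400,200))
cv2.imwrite("pics/b6.png",np.vstack([a,np.hstack([b[:199],c[:199]])]))
E
```

```text
[ 0.32726305 -0.61614034  0.22445714]
```

View pics/b6.png

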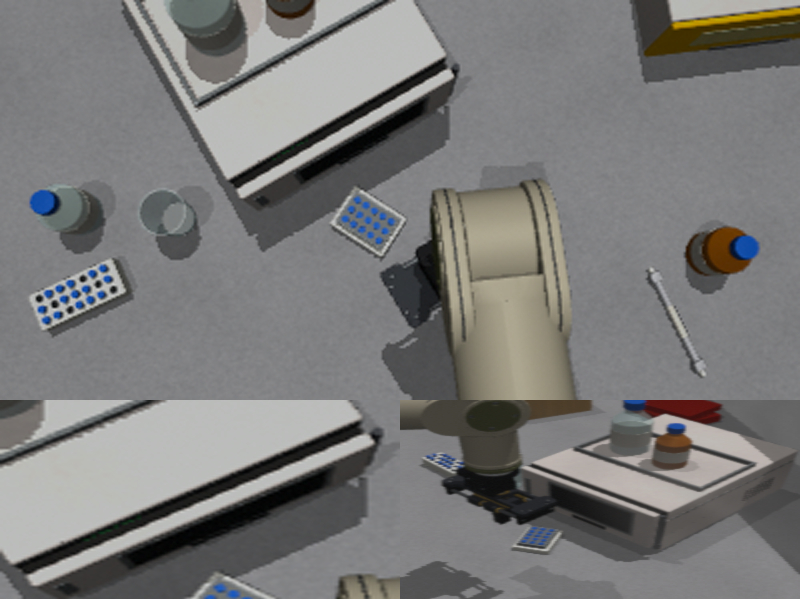

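The door looks shut and the bystanders haven't moved. I measure the door angle from its edges before handing in.

```bash
python3 - <<'E'
from bench import eyes
from h import *
p=cv2.cvtColor(eyes.camera("top")["pixels"],cv2.COLOR_RGB2GRAY).astype(float)
# along columns, bright->dark transitions: roof front edge, then door dark->bright (inner), bright->dark (outer)
E=[[],[],[]]
for u in range(206,300,2):
    c=p[:,u]; v0=int(round(200-(u-196)*.57)); seg=c[v0-25:v0+25]; b=seg>125
    tr=np.where(b[1:]!=b[:-1])[0]
    sub=[t+(125-seg[t])/(seg[t+1]-seg[t])+v0-25 for t in tr]
    dn=[x for t,x in zip(tr,sub) if b[t]]; up=[x for t,x in zip(tr,sub) if not b[t]]
    if len(dn)==2 and len(up)==1:
        for L,x,z in zip(E,(dn[0],up[0],dn[1]),(.19,.188,.188)): L.append(back('t',(u,x),z)[:2])
for L in E:
    L=np.array(L); f=cv2.fitLine(L.astype(np.float32),cv2.DIST_HUBER,0,.001,.001).ravel(); n=np.array([-f[1],f[0]])
    print(len(L),np.arctan(f[1]/f[0]),f[2:],np.std((L-f[2:])@n))
E
```

```text
44 -1.0155605 [0.6625545  0.05357581] 0.00013906812726854583
44 -1.014266 [0.6584779  0.02727015] 0.00029443235795565374
44 -1.0153167 [0.60236925 0.0878607 ] 0.00014405157212624655
```

Roof edge and door edges are parallel to about 0.001 rad, so the door is shut. Handing in.

```bash
python3 -c "
from bench import order
print(order.close_job())"
```

```text
the job is handed in; nothing more can be done
None
```

Both trays are pushed home against their stops and the door is shut, parallel to the front within about 0.001 rad; the bystanders look unmoved, and the job is handed in (the hand-in returned no verdict).

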